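# Zero the rolling mill and open it three turns

### The job

This small rolling mill has no dial: set its roll gap for the first pass by cranking. Turn the crank on top of the mill clockwise (seen from above) until you feel the rolls meet, without forcing it, then back it off exactly three full turns the other way and let go. The crank must not slip in its clamp, and leave the metal strip on the mill and everything else on the bench where it is.

Things in the scene. Friction and masses are not known exactly. Their poses are not given: they have to be found in the camera images.
- mill: Hand rolling mill of dark cast iron, bolted to a wooden board 180 x 270 mm (x, y) and 22 mm thick, fixed to the bench. Two cheeks and a yoke (top 186 mm up) hold two steel rolls lying along y. On the yoke stand three meshing gears in a row along y; the middle one carries the crank. Highest metal (spindle end) 224 mm up. Origin: centre of the board's underside, z up.
- crank_axis (a point): Point on the crank's vertical turning axis, through the middle gear, 248 mm above the bench, level with the middle of the knob. The metal below it (spindle end and crank hub) ends 224 mm above the bench.
- crank_knob (a point): Middle of the crank's wooden knob: upright, 24 mm in diameter, 46 mm tall (223 to 269 mm above the bench), 60 mm from the axis. It spins freely on its pin, so it can be held with the hand's heading unchanged. The steel arm under it is 20 mm wide, its top 220 mm up. Clockwise from above closes the rolls; the screw drags (about 4 N at the knob) and goes solid where they meet.
- crank (a joint): Angle in rad by which the crank has slipped in its pinch clamp on the screw spindle: 0 as found and while turning normally (it does not show the turns). It slips when the crank is forced against the closed rolls with over about 25 N at the knob.
- upper_nip (a point): Lowest line of the upper roll (44 mm diameter, 98 mm long), at its middle. The crank screw moves it 1 mm per turn, up when backed off. The rolls are found 0.4 to 1.5 turns open.
- lower_nip (a point): Highest line of the lower roll, same size, at its middle, 102 mm above the bench. It does not move. Its z points up; upper_nip lies on it when the rolls meet.
- strip: Bright metal strip 70 x 18 x 3.5 mm, lying on the mill's front feed rest, 99 mm above the bench. Not to be moved. Origin: centre of its underside.
- drive_crank: The mill's long driving crank, taken off, lying beside the board: steel bar 250 mm long with a wooden grip standing up 85 mm at one end. Not needed. Origin: under its middle.
- mandrel: Tapered steel ring mandrel, 280 mm long, lying on the bench. Not needed. Origin: centre of its thick end.
- mallet: Wooden mallet, 270 mm long, lying on the bench. Not needed. Origin: under its middle.
- bowl: Steel bowl, 120 mm across, 45 mm high. Not needed. Origin: centre of its underside.
- small_bowl: Small plastic bowl, 90 mm across, 30 mm high. Not needed. Origin: centre of its underside.
- tape_roll: Roll of tape, 76 mm across, 24 mm high. Not needed. Origin: centre of its underside.
- flux_jar: Amber glass jar with a black cap, 60 mm across, 75 mm high. Not needed. Origin: centre of its underside.

How it is judged (in metres and radians):
On the way:
1. the rolls have been closed until they meet (gap under 0.02 mm) (z of upper_nip in the frame of lower_nip below 2e-05 m), for 0.1 s.
At the end, for the whole second after the job is handed in: The rolls are three turns open from where they meet, within a tenth of a turn (gap 2.9 to 3.1 mm), the crank let go and staying there, not slipped in its clamp by more than 0.1 rad, and the strip and every other loose thing within 20 mm of where it lay (z of upper_nip in the frame of lower_nip between 0.0029 and 0.0031 m and value of joint crank between -0.1 and 0.1 rad and distance of each of strip, drive_crank, mandrel, mallet, bowl, small_bowl, tape_roll, flux_jar from where it was at the start of the episode below 0.02 m); the robot touches nothing.
It fails at once if the crank is forced and slips in its clamp by more than 0.1 rad (value of joint crank below -0.1 rad or value of joint crank above 0.1 rad).
It fails at once if the strip or another loose thing is moved more than 20 mm (distance of any of strip, drive_crank, mandrel, mallet, bowl, small_bowl, tape_roll, flux_jar from where it was at the start of the episode above 0.02 m).
It also fails if it takes over 72 s, if anything falls off the work surface, if the arm or the gripper's body presses on something with over 40 N, if the wrist force passes 120 N, or if a joint passes its speed limit or range.

### The arm

A 6-joint arm with a two-finger parallel gripper is mounted at the origin on the work surface. World frame = base frame: x ahead of the robot, y to its left, z up, the work surface at z = 0. Lengths are in mm, angles in rad, forces in N, time in s.
With the tool pointing down it reaches from about 350 to 725 mm from the base axis. Payload 4.3 kg.
Tool frame: the origin (TCP) lies at the very end of the fingers, on their centre line; the grasp point (between the pads) lies behind it (bot.grasp_offset is the x of the grasp point in the tool frame, in mm); x points along the fingers, y is the direction in which the jaws open and shut, and the axes are right-handed (so a half turn about x gives the same grasp; the last joint's range is limited). The gripper opens to 85 mm and grips with 20 to 120 N. Pads are 22 mm wide; open, the fingers measure 114 mm over their backs; the gripper's body (76 mm by 85 mm) begins 54 mm behind the grasp point. The pads swing forward as they close: fully open they stand 13 mm farther back than shut.
Start: joints at [1.171, 0.377, 0.081, 1.274, 0, 1.46], TCP at [164.319, 551.059, 231.329] pointing down, gripper open.
Joint ranges: [-2.72, 2.72], [-0.84, 1.66], [-1.02, 1.22], [-1.77, 2.12], [-1.37, 1.28], [-3.14, 3.14]. Speed limits (rad/s): [2.57, 2.57, 3.14, 3.14, 3.14, 3.14].

### API

Orientations are given as [roll, pitch, yaw] about the fixed x, y, z axes, in that order (R = Rz(yaw) Ry(pitch) Rx(roll)).
In Python, from plant import bot gives the robot as it stands. The module is installed in compiled form; this text tells all that it offers.
- The arm moves only by the tool apply_moves, never from a script. Its argument "moves" is a list of rows, each a list of 7 numbers: the shift along the world's x, y, z in m, then the turn, a rotation vector about the world's x, y, z in rad, then the closure, from 0 (fully open) to 1 (shut). A call has 1 to 12 rows; each row is the pose to reach, as a shift and turn from the pose commanded when the call began; what a row does not reach only later rows make up. A row lasts 1/12 s, in which the tool goes at most 41.7 mm and 7.16 degrees, less where a joint would pass 70% of its speed; a pose out of reach is approached as far as the arm can. A call with a gripper value outside its range is refused whole. The fingers move at their own pace and stop on an object; "force" is the grip in N (left out, the last holds). Time passes only in rows, so rows that repeat a pose let the fingers close. It gives the time, the measured TCP pose, the force and the opening at its end, in the units of the state.
- bot.sense(): the state, without advancing time (a new reading comes with each control period).
- bot.grab_frame(name): name is "scene" or "top" or "wrist"; returns a dict with "color" (400x640x3 uint8, red, green, blue), "range_z" (400x640 float32, mm along the optical axis (not along the pixel's ray), 0 where there is no reading), "fx", "fy", "cx", "cy" (pixels), "R" (3x3) and "t" (3): a world point X has camera coordinates R X + t; the wrist camera has in their place "tool_from_camera" (4x4, takes a point from camera to tool coordinates, whose origin is the TCP and whose axes are the tool frame's). Camera axes: x right, y down, z forward; pixel columns grow to the right and rows downward; lengths in mm; the calibration is good to about 2 mm. The wrist camera is an equidistant fisheye: a pixel r from the principal point sees the ray r / f radians off the axis. A picture is of the moment at which its call begins: read the wrist's pose just before it.
- bot.sign_off(): hands the job in, once; it reports no verdict.
The state is a dict: "time_s": time; "joints": joint angles; "qd": joint speeds; "joint_efforts": joint torques, N m; "position": TCP position; "tool_rot": TCP orientation; "wrist_force": force on the tool from outside, world axes, zero at the start; "moment": the same for the moment, N m; "opening": finger opening in mm.
Only numpy, scipy, OpenCV 4.12 (cv2) and the standard library are available. Lean on these libraries where they do the work, as an engineer would, in place of code of your own. Each camera call takes 0.05 s, during which the arm holds its last target. There are 200 camera calls.

## Working session

There is one attempt and no reset: what is moved stays moved. The work goes in short steps, Python scripts to look and compute and a tool call to move; the robot and the scene stay as the last step left them, time stands still between calls to the robot, and variables do not carry over. Pictures are saved under pics/ and viewed, about 8 in all and at most 12, crops included, and the job is handed in when it is done.

Besides the shell and the picture viewer there is one more tool, called after "Emit:" as name(argument=value, ...) on one line, values as JSON. apply_moves: Moves the arm, as the interface text tells. Its arguments: {"type":"object","properties":{"moves":{"type":"array","items":{"type":"array","items":{"type":"number"}}},"force":{"type":"number"}},"required":["moves"]}

```bash
mkdir -p pics; cat > h.py <<'E'
import numpy as np, cv2
from plant import bot
def grab(n):
    s=bot.sense(); f=bot.grab_frame(n); return s,f
def cloud(f):
    z=f["range_z"]; v,u=np.mgrid[:400,:640]
    c=np.stack([(u-f["cx"])/f["fx"]*z,(v-f["cy"])/f["fy"]*z,z],-1)
    P=(c-np.array(f["t"]))@np.array(f["R"]); P[z==0]=np.nan; return P
E
python3 - <<'E'
from h import *
print(bot.sense(), bot.grasp_offset)
for n in ("scene","top"):
    s,f=grab(n); cv2.imwrite(f"pics/{n}0.png",f["color"][:,:,::-1]); np.savez(f"{n}0.npz",**f)
    P=cloud(f); m=(P[...,2]>205)&(P[...,2]<285)
    print(n,f["fx"],m.sum())
E
```

```text
{'time_s': 0.0, 'joints': array([ 1.17069799e+00,  3.78054218e-01,  7.96468902e-02,  1.27436689e+00,
       -2.09996229e-05,  1.46049452e+00]), 'qd': array([ 0.00093766,  0.00202315, -0.00035605,  0.00075705,  0.00035356,
       -0.00040816]), 'joint_efforts': array([ 4.71152398e-04, -4.63606346e+01,  2.69873071e+01,  2.07598647e-02,
       -4.67747250e-04, -1.11478195e-05]), 'position': array([164.06419825, 550.43753065, 230.37402365]), 'tool_rot': array([-1.67048138,  1.56881832, -1.96027789]), 'wrist_force': array([-0.83317376, -0.09659526, -0.1558372 ]), 'moment': array([ 0.03693616, -0.00814564,  0.0022283 ]), 'opening': 85.61380406377026} -18.700000000000003
scene 455.7087276312294 4422
top 474.2530766724087 1604
```

View pics/scene0.png

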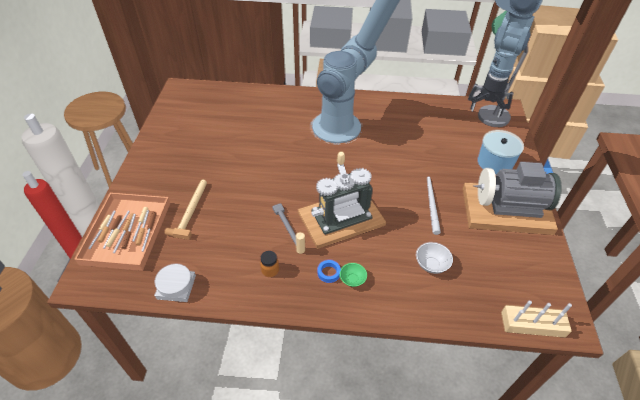

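View pics/top0.png

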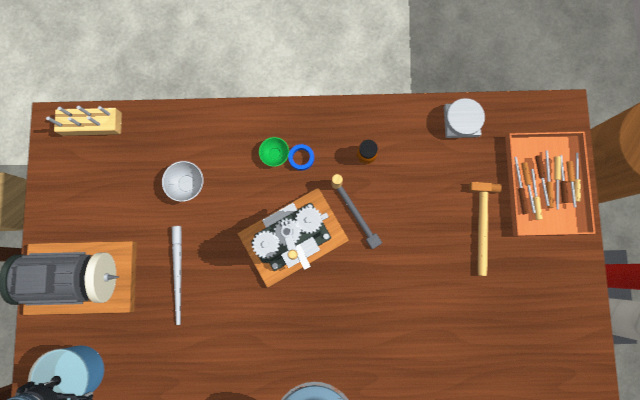

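The mill is centred near (290,238) in the top view. Its hub is at about (287,231) and the knob at (293,254), pointing towards the robot, with the gears either side. Next I'll measure the knob and axis.

```bash
python3 - <<'E'
from h import *
T=dict(np.load("top0.npz")); S=dict(np.load("scene0.npz"))
def ray(f,u,v,z):
    R=f["R"];C=-R.T@f["t"]; d=R.T@np.array([(u-f["cx"])/f["fx"],(v-f["cy"])/f["fy"],1]); return C+d*(z-C[2])/d[2]
for n,f in(("T",T),("S",S)):
    P=cloud(f); h=cv2.cvtColor(f["color"],cv2.COLOR_RGB2HSV)
    near=(abs(P[...,0]-ray(T,290,238,0)[0])<150)&(abs(P[...,1]-ray(T,290,238,0)[1])<150)
    w=near&(P[...,2]>230)
    v,u=np.nonzero(w); Q=P[w]
    print(n,"knob pts",len(Q),Q.mean(0),Q.max(0),Q.min(0),"px",u.mean(),v.mean(),"top@269",Q[Q[:,2]>264].mean(0) if (Q[:,2]>264).any() else None)
    g=near&(P[...,2]>190)&(P[...,2]<228)
    print("gears",g.sum(),P[g].mean(0), np.percentile(P[g][:,2],[5,50,95]))
    x=near&(P[...,2]>217)&(P[...,2]<228); print("arm/spindle",x.sum(),P[x].mean(0),P[x].min(0),P[x].max(0))
    wd=near&(abs(P[...,2]-22)<6)&(h[...,1]>80)
    r=cv2.minAreaRect(P[wd][:,:2].astype(np.float32)); print("board",r)
    st=near&(abs(P[...,2]-101)<4); print("strip",st.sum(),P[st].mean(0) if st.any() else 0)
    print("cam",-f["R"].T@f["t"])
print("hub ray",ray(T,287,231,224),"knob",ray(T,293,254,269))
for n,f,(u,v) in (("t",T,(290,240)),("s",S,(342,190))):
    c=f["color"][v-50:v+50,u-60:u+60,::-1]; 
    cv2.imwrite(f"pics/{n}c.png",cv2.resize(c,None,fx=6,fy=6,interpolation=cv2.INTER_CUBIC))
E
python3 -c "
import cv2,numpy as np
a=cv2.imread('pics/tc.png');b=cv2.imread('pics/sc.png')
cv2.imwrite('pics/both.png',cv2.resize(np.hstack([a,b]),(800,333)))"
```

```text
T knob pts 85 [464.19608485  34.33987586 264.24056663] [474.67110873  45.97407739 272.38830703] [453.51764663  23.67498088 236.22296795] px 291.81176470588235 254.4 top@269 [465.29696066  34.7854557  267.54593772]
gears 1683 [521.04896869  50.99100752 204.92752626] [197.48406976 202.68999795 222.03697181]
arm/spindle 234 [510.63780385  47.69456513 221.3404122 ] [473.64270686  27.63796436 217.04364712] [548.26881934  63.90045645 227.77784152]
board ((535.9330444335938, 27.720977783203125), (180.02920532226562, 324.9449462890625), 28.585071563720703)
strip 658 [510.79443573  41.70587849 100.47774884]
cam [ 430.21847284  -55.42498042 1389.81784128]
S knob pts 81 [473.61460989  39.55969198 255.36412478] [536.26710735  60.5168793  276.40309438] [453.8487933   28.29020627 230.20394272] px 341.0617283950617 158.8148148148148 top@269 [467.33762471  38.53443438 269.34658201]
gears 890 [526.13912025  53.79312698 205.88086259] [192.70957088 204.57476467 223.44101077]
arm/spindle 122 [508.78417941  50.43435613 222.59784734] [462.61499717  30.37218599 217.18497148] [551.24754428  71.27017001 227.97944861]
board ((521.6087646484375, 55.04466247558594), (184.24607849121094, 272.2094421386719), 28.38711929321289)
strip 387 [558.60484989  74.67505673 100.95683654]
cam [1581.92842839   53.00522476 1284.70158653]
hub ray [522.89788466  48.62459843 224.        ] knob [464.92278906  31.17084493 269.        ]
```

View pics/tc.png

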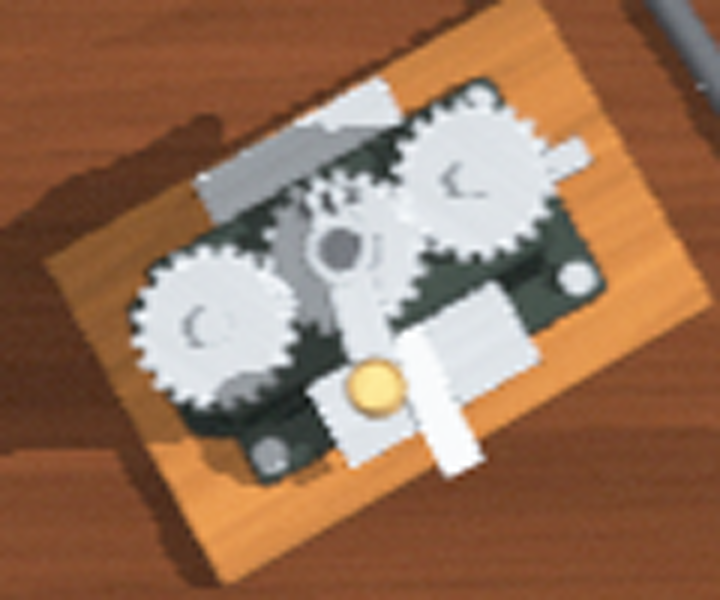

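The crop shows the hub at crop (338,250), the knob at (376,387) and the strip on the rest in front. Next, the axis estimate and the heading of the jaws.

```bash
cat >> h.py <<'E'
from scipy.spatial.transform import Rotation as Ro
def ray(f,u,v,z):
    R=f["R"];C=-R.T@f["t"]; d=R.T@np.array([(u-f["cx"])/f["fx"],(v-f["cy"])/f["fy"],1]); return C+d*(z-C[2])/d[2]
def rot(s): return Ro.from_euler("xyz",s["tool_rot"]).as_matrix()
E
python3 - <<'E'
from h import *
T=dict(np.load("top0.npz")); S=dict(np.load("scene0.npz"))
print("axis T",ray(T,230+338/6,190+250/6,224),"knob T",ray(T,230+376/6,190+387/6,269))
for n,f in(("T",T),("S",S)):
    P=cloud(f); d=np.hypot(P[...,0]-522,P[...,1]-50)
    for lo,hi in((221.5,230),):
        m=(d<16)&(P[...,2]>lo)&(P[...,2]<hi); print(n,m.sum(),(P[m].min(0)+P[m].max(0))/2,P[m].mean(0))
R=rot(bot.sense()); print(R.round(3))
s,f=grab("wrist"); print(f["tool_from_camera"],f["fx"],f["cx"],f["cy"])
E
```

```text
axis T [521.29848144  50.28463969 224.        ] knob T [463.77607344  31.96993031 269.        ]
T 62 [521.74095261  51.15380885 224.8095392 ] [522.15978769  51.46525168 224.2698922 ]
S 36 [522.33537773  52.15572842 225.38873168] [523.37459255  52.64302819 224.96355939]
[[-0.001  0.286  0.958]
 [-0.002  0.958 -0.286]
 [-1.    -0.002 -0.   ]]
[[-1.74187783e-03 -2.92618341e-01  9.56227730e-01 -1.43021952e+02]
 [ 9.99998052e-01  3.78115474e-04  1.93731880e-03  5.60496572e-01]
 [-9.28459516e-04  9.56229242e-01  2.92617112e-01 -7.37352632e+01]
 [ 0.00000000e+00  0.00000000e+00  0.00000000e+00  1.00000000e+00]] 309.70691628693146 320.86970600873104 195.4475957524586
```

Emit:
apply_moves(moves=[[0,0,0.04,0,0,0,0],[0.01,-0.02,0.08,0,0,0,0],[0.03,-0.055,0.09,0,0,0,0],[0.05,-0.09,0.09,0,0,0,0],[0.07,-0.125,0.09,0,0,0,0],[0.09,-0.16,0.09,0,0,0,0],[0.11,-0.195,0.09,0,0,0,0],[0.13,-0.23,0.09,0,0,0,0],[0.15,-0.265,0.09,0,0,0,0],[0.17,-0.3,0.09,0,0,0,0],[0.19,-0.335,0.09,0,0,0,0],[0.21,-0.37,0.09,0,0,0,0]])

```text
time_s: 1.15
position: [374.6, 179.2, 321.3]
tool_rot: [1.524, 1.571, 1.234]
wrist_force: [0.5, 0.5, 0.4]
opening: 85.1
```

Emit:
apply_moves(moves=[[0.02,-0.03,0,0,0,0.12,0],[0.035,-0.06,0,0,0,0.24,0],[0.055,-0.09,0,0,0,0.36,0],[0.075,-0.12,0,0,0,0.48,0],[0.091,-0.147,0,0,0,0.6,0],[0.091,-0.147,0,0,0,0.72,0],[0.091,-0.147,0,0,0,0.84,0],[0.091,-0.147,0,0,0,0.96,0],[0.091,-0.147,0,0,0,1.08,0],[0.091,-0.147,0,0,0,1.2,0],[0.091,-0.147,0,0,0,1.32,0],[0.091,-0.147,0,0,0,1.44,0]])

```text
time_s: 2.15
position: [465.1, 34.0, 321.0]
tool_rot: [1.908, 1.57, 3.057]
wrist_force: [0.7, 0.2, 0.1]
opening: 85.5
```

Emit:
apply_moves(moves=[[0,0,0,0,0,0.12,0],[0,0,0,0,0,0.24,0],[0,0,0,0,0,0.36,0],[0,0,0,0,0,0.48,0],[0,0,0,0,0,0.6,0],[0,0,0,0,0,0.717,0],[0,0,0,0,0,0.717,0]])

```text
time_s: 2.73
position: [465.1, 34.1, 321.0]
tool_rot: [1.28, 1.57, -3.14]
wrist_force: [0.1, -0.4, 0.4]
opening: 85.5
```

```bash
cat >> h.py <<'E'
def wray(s,f,u,v,z):
    M=np.array(f["tool_from_camera"]); R=rot(s); p=np.array(s["position"])
    a=np.array([u-f["cx"],v-f["cy"]]); r=np.hypot(*a); th=r/f["fx"]
    d=np.r_[np.sin(th)*a/r,np.cos(th)]; d=R@M[:3,:3]@d; C=p+R@M[:3,3]; return C+d*(z-C[2])/d[2]
E
python3 - <<'E'
from h import *
s,f=grab("wrist"); print(s["position"],s["joints"].round(3),rot(s)[:,1].round(3)); np.savez("w1.npz",**f,p=s["position"],tool_rot=s["tool_rot"])
cv2.imwrite("pics/w1.png",f["color"][:,:,::-1])
E
```

```text
[465.08596136  34.0633807  321.02688714] [-0.063  0.146  0.004  1.429 -0.    -1.926] [-0.958 -0.288  0.001]
```

View pics/w1.png

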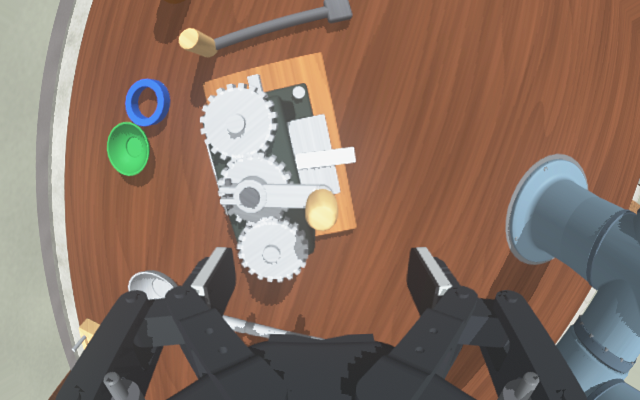

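Wrist view: knob at about (322,205), hub at (250,197), arm level between the two, jaws lined up radially.

```bash
python3 - <<'E'
from h import *
f=dict(np.load("w1.npz")); s=dict(position=f["p"],tool_rot=f["tool_rot"])
print("axis",wray(s,f,250,197,224))
h=cv2.cvtColor(f["color"],cv2.COLOR_RGB2HSV); m=((h[...,0]>12)&(h[...,0]<28)&(h[...,1]>60)).astype(np.uint8); m[:,:295]=0;m[:,345:]=0;m[:180]=0;m[235:]=0
n,l,st,c=cv2.connectedComponentsWithStats(m); print(st,c)
for v in(203,205,210): print(v,wray(s,f,322,v,269))
print("mid",wray(s,f,322,210,246))
E
```

```text
axis [522.12291449  51.81617718 224.        ]
[[     0      0    640    400 254588]
 [   305    180     40     55   1412]] [[319.45834446 199.44198077]
 [327.01062323 209.96104816]]
203 [468.16993866  25.16715598 269.        ]
205 [467.76350838  26.51069129 269.        ]
210 [466.73937208  29.89585775 269.        ]
mid [464.26824074  37.80165572 246.        ]
```

Emit:
apply_moves(moves=[[-0.001,0.001,-0.03,0,0,0,0],[-0.001,0.0015,-0.06,0,0,0,0.3],[-0.001,0.0015,-0.085,0,0,0,0.5],[-0.001,0.0015,-0.085,0,0,0,0.9],[-0.001,0.0015,-0.085,0,0,0,0.9],[-0.001,0.0015,-0.085,0,0,0,0.9],[-0.001,0.0015,-0.085,0,0,0,0.9],[-0.001,0.0015,-0.085,0,0,0,0.9]], force=20)

```text
time_s: 3.45
position: [464.6, 35.3, 237.9]
tool_rot: [-2.384, 1.569, -0.523]
wrist_force: [-4.8, -1.0, 2.9]
opening: 23.4
```

```bash
python3 - <<'E'
from h import *
s,f=grab("wrist"); print(s["position"],s["wrist_force"],s["moment"],s["opening"])
cv2.imwrite("pics/w2.png",f["color"][:,:,::-1])
E
```

```text
[464.56027563  35.3286058  237.9453979 ] [-4.80659949 -0.95973539  2.85086241] [-0.16824819  0.82143707 -0.04447315] 23.43459820810573
```

View pics/w2.png

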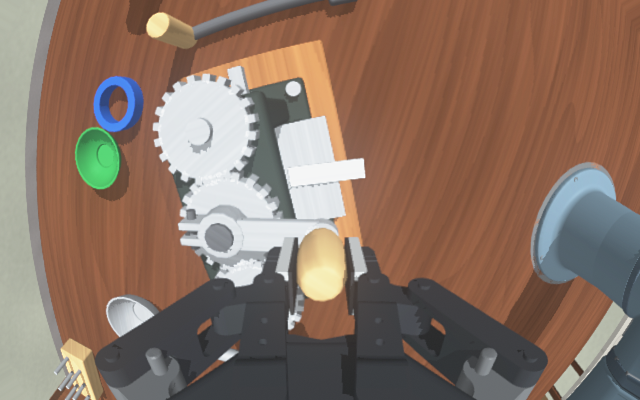

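The knob is held at 23.4 mm opening. I'll pull lightly along its pin to see how much force the 20 N grip can pass on, and how stiff the arm is.

Emit:
apply_moves(moves=[[0,0,0.002,0,0,0,0.9],[0,0,0.004,0,0,0,0.9],[0,0,0.004,0,0,0,0.9]])

```text
time_s: 3.75
position: [464.8, 35.6, 239.1]
tool_rot: [0.881, 1.57, 2.741]
wrist_force: [4.9, 0.1, -12.6]
opening: 23.1
```

Emit:
apply_moves(moves=[[0,0,0.003,0,0,0,0.9],[0,0,0.006,0,0,0,0.9],[0,0,0.006,0,0,0,0.9]])

```text
time_s: 4.0
position: [465.1, 36.2, 242.9]
tool_rot: [0.504, 1.568, 2.365]
wrist_force: [10.7, 2.1, -29.3]
opening: 23.5
```

The 20 N grip can carry about 29 N along the pin, so grip friction won't protect the clamp. The arm's stiffness is roughly 6 N/mm.

Instead I'll cage the knob loosely with the jaw axis about 65° from the direction of travel. The knob spins freely, so a single pad can only push along its normal. That makes the drive soft tangentially, around 1 N/mm.

Emit:
apply_moves(moves=[[0,0,-0.004,0,0,0.11,0.7],[0,0,-0.007,0,0,0.22,0.69],[0,0,-0.007,0,0,0.33,0.69],[0,0,-0.007,0,0,0.436,0.69],[0,0,-0.007,0,0,0.436,0.69]])

```text
time_s: 4.42
position: [465.3, 35.6, 240.4]
tool_rot: [-2.232, 1.569, 0.066]
wrist_force: [1.6, -0.4, 0.1]
opening: 26.3
```

```bash
python3 - <<'E'
from h import *
s=bot.sense(); print(s["position"],s["wrist_force"],s["opening"],s["joints"].round(3),rot(s)[:,1].round(3))
E
```

```text
[465.26486588  35.63805702 240.37029796] [ 1.60197383 -0.38014757  0.05189234] 26.307656633058443 [-0.06   0.153 -0.195  1.22   0.    -2.358] [-0.747 -0.665 -0.002]
```

```bash
cat >> h.py <<'E'
A=np.array([522,51.5])
def rows(phi,step,n,turn=True,c=0.69,r=60):
    p=np.radians(phi)
    out=[]
    for i in range(1,n+1):
        b=np.radians(step*i); d=r*np.array([np.cos(p+b)-np.cos(p),np.sin(p+b)-np.sin(p)])/1000
        out.append([round(d[0],4),round(d[1],4),0,0,0,round(b,3) if turn else 0,c])
    return out
def where():
    s=bot.sense(); v=s["position"][:2]-A; ph=np.arctan2(v[1],v[0]); F=s["wrist_force"][:2]
    print("phi %.1f r %.1f z %.1f | Fcw %.1f Frad %.1f Fz %.1f | open %.1f j6 %.2f head %.1f t %.2f"%(np.degrees(ph),np.hypot(*v),s["position"][2],F@[np.sin(ph),-np.cos(ph)],F@[np.cos(ph),np.sin(ph)],s["wrist_force"][2],s["opening"],s["joints"][5],np.degrees(np.arctan2(*rot(s)[[1,0],1])),s["time_s"]))
E
python3 -c "
from h import *
print(rows(-164.3,-6,10));print(rows(-224.3,-6,10))"
```

```text
[[np.float64(-0.0014), np.float64(0.0061), 0, 0, 0, np.float64(-0.105), 0.69], [np.float64(-0.0021), np.float64(0.0124), 0, 0, 0, np.float64(-0.209), 0.69], [np.float64(-0.0022), np.float64(0.0186), 0, 0, 0, np.float64(-0.314), 0.69], [np.float64(-0.0016), np.float64(0.0249), 0, 0, 0, np.float64(-0.419), 0.69], [np.float64(-0.0004), np.float64(0.0311), 0, 0, 0, np.float64(-0.524), 0.69], [np.float64(0.0015), np.float64(0.0371), 0, 0, 0, np.float64(-0.628), 0.69], [np.float64(0.004), np.float64(0.0428), 0, 0, 0, np.float64(-0.733), 0.69], [np.float64(0.007), np.float64(0.0483), 0, 0, 0, np.float64(-0.838), 0.69], [np.float64(0.0107), np.float64(0.0534), 0, 0, 0, np.float64(-0.942), 0.69], [np.float64(0.0148), np.float64(0.0581), 0, 0, 0, np.float64(-1.047), 0.69]]
[[np.float64(0.0046), np.float64(0.0043), 0, 0, 0, np.float64(-0.105), 0.69], [np.float64(0.0097), np.float64(0.008), 0, 0, 0, np.float64(-0.209), 0.69], [np.float64(0.0151), np.float64(0.0112), 0, 0, 0, np.float64(-0.314), 0.69], [np.float64(0.0208), np.float64(0.0138), 0, 0, 0, np.float64(-0.419), 0.69], [np.float64(0.0267), np.float64(0.0159), 0, 0, 0, np.float64(-0.524), 0.69], [np.float64(0.0328), np.float64(0.0172), 0, 0, 0, np.float64(-0.628), 0.69], [np.float64(0.0391), np.float64(0.018), 0, 0, 0, np.float64(-0.733), 0.69], [np.float64(0.0453), np.float64(0.018), 0, 0, 0, np.float64(-0.838), 0.69], [np.float64(0.0516), np.float64(0.0175), 0, 0, 0, np.float64(-0.942), 0.69], [np.float64(0.0578), np.float64(0.0162), 0, 0, 0, np.float64(-1.047), 0.69]]
```

Emit:
apply_moves(moves=[[-0.0014,0.0061,-0.001,0,0,-0.105,0.69],[-0.0021,0.0124,-0.001,0,0,-0.209,0.69],[-0.0022,0.0186,-0.001,0,0,-0.314,0.69],[-0.0016,0.0249,-0.001,0,0,-0.419,0.69],[-0.0004,0.0311,-0.001,0,0,-0.524,0.69],[0.0015,0.0371,-0.001,0,0,-0.628,0.69],[0.004,0.0428,-0.001,0,0,-0.733,0.69],[0.007,0.0483,-0.001,0,0,-0.838,0.69],[0.0107,0.0534,-0.001,0,0,-0.942,0.69],[0.0148,0.0581,-0.001,0,0,-1.047,0.69]])

```text
time_s: 5.25
position: [479.9, 94.2, 239.3]
tool_rot: [-0.988, 1.569, 0.253]
wrist_force: [-0.6, 0.2, 0.7]
opening: 26.4
```

```bash
python3 - <<'E'
from h import *
where()
s,f=grab("wrist"); where()
cv2.imwrite("pics/w3.png",f["color"][:,:,::-1])
E
```

```text
phi 134.6 r 59.9 z 239.3 | Fcw -0.2 Frad 0.5 Fz 0.7 | open 26.4 j6 -1.18 head 161.1 t 5.25
phi 133.6 r 59.8 z 239.2 | Fcw 0.5 Frad -0.9 Fz -0.0 | open 26.2 j6 -1.17 head 161.0 t 5.30
```

View pics/w3.png

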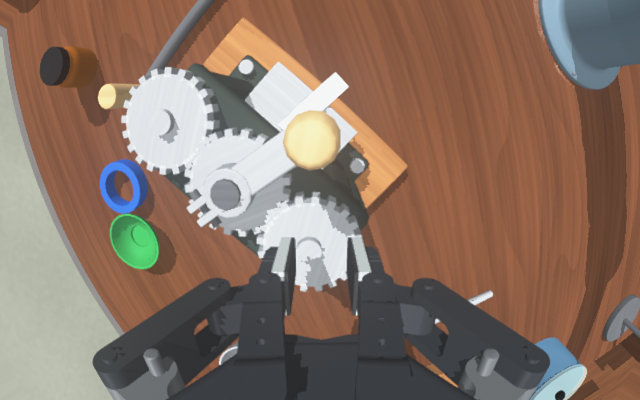

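The knob slipped out of the open end of the cage, so the pad was too oblique. It now sits at (312,138) with the hub at (226,190), and the TCP went on around without it. I'll locate the knob again.

```bash
python3 - <<'E'
from h import *
s,f=grab("wrist"); where()
a=wray(s,f,226,190,224); print("axis",a)
h=cv2.cvtColor(f["color"],cv2.COLOR_RGB2HSV); m=((h[...,0]>15)&(h[...,0]<28)&(h[...,1]>60)).astype(np.uint8)
m[:100]=0;m[180:]=0;m[:,:275]=0;m[:,350:]=0; m=cv2.morphologyEx(m,cv2.MORPH_OPEN,np.ones((9,9)))
v,u=np.nonzero(m); print(len(u),u.mean(),v.mean(),u.min(),u.max(),v.min(),v.max())
k=wray(s,f,u.mean(),v.mean(),260); d=(k-a)[:2]; print("knob",k,np.hypot(*d),np.degrees(np.arctan2(d[1],d[0])))
s,f=grab("top"); P=cloud(f); w=(abs(P[...,0]-500)<150)&(abs(P[...,1]-50)<150)&(P[...,2]>255)&(P[...,2]<275)
d=np.hypot(P[...,0]-522,P[...,1]-51.5); w&=(d>45)&(d<75); 
v,u=np.nonzero(w); print("top",len(u), P[w].mean(0)if len(u) else 0)
cv2.imwrite("pics/t3.png",f["color"][:,:,::-1])
E
```

```text
phi 134.3 r 59.7 z 239.1 | Fcw 0.4 Frad 0.3 Fz 0.3 | open 26.6 j6 -1.18 head 161.5 t 5.35
axis [521.5825218  50.738809  224.       ]
1661 318.521372667068 142.34256472004816 288 340 109 167
knob [463.35362968  38.94512871 260.        ] 59.41123439278618 -168.55020174722364
top 79 [464.39591117  35.26866946 266.18622121]
```

Emit:
apply_moves(moves=[[0,0,0.025,0,0,0,0.6],[0,0,0.05,0,0,0.1,0.4],[-0.005,-0.02,0.05,0,0,0.2,0.4],[-0.01,-0.04,0.05,0,0,0.3,0.4],[-0.016,-0.058,0.05,0,0,0.4,0.4],[-0.016,-0.058,0.05,0,0,0.5,0.4],[-0.016,-0.058,0.05,0,0,0.576,0.4],[-0.016,-0.058,0.025,0,0,0.576,0.5],[-0.016,-0.058,-0.001,0,0,0.576,0.6],[-0.016,-0.058,-0.001,0,0,0.576,0.725],[-0.016,-0.058,-0.001,0,0,0.576,0.725],[-0.016,-0.058,-0.001,0,0,0.576,0.725]])

```text
time_s: 6.4
position: [464.1, 36.3, 236.3]
tool_rot: [-0.472, 1.568, 1.355]
wrist_force: [8.7, 2.7, -16.4]
opening: 23.9
```

```bash
python3 -c "
from h import *
where()"
```

```text
phi -165.3 r 59.8 z 236.3 | Fcw 0.4 Frad -9.1 Fz -16.4 | open 23.9 j6 -1.89 head -165.3 t 6.40
```

Emit:
apply_moves(moves=[[0,0,0.004,0,0,0,0.725],[0,0,0.007,0,0,0,0.725],[0,0,0.007,0,0,0,0.725]])

```text
time_s: 6.65
position: [464.2, 36.1, 244.3]
tool_rot: [-0.781, 1.569, 1.046]
wrist_force: [6.2, 0.9, -11.2]
opening: 23.8
```

```bash
python3 -c "
from h import *
where()"
```

```text
phi -165.1 r 59.8 z 244.3 | Fcw -0.7 Frad -6.2 Fz -11.2 | open 23.8 j6 -1.89 head -165.3 t 6.65
```

The light grip (closure 0.725) slips at roughly 11–16 N, which is above the 4 N drag and below the 25 N limit. I'll use that as the force limiter, with the jaws radial and turning with the crank.

Emit:
apply_moves(moves=[[-0.0013,0.0062,-0.002,0,0,-0.105,0.725],[-0.002,0.0124,-0.004,0,0,-0.209,0.725],[-0.002,0.0187,-0.004,0,0,-0.314,0.725],[-0.0013,0.0249,-0.004,0,0,-0.419,0.725],[-0.0001,0.0311,-0.004,0,0,-0.524,0.725]])

```text
time_s: 7.07
position: [463.0, 65.6, 242.7]
tool_rot: [-2.427, 1.567, -1.13]
wrist_force: [-2.3, -3.0, 6.4]
opening: 23.7
```

```bash
python3 - <<'E'
from h import *
where()
s,f=grab("wrist"); where()
cv2.imwrite("pics/w4.png",f["color"][100:,100:540,::-1])
for r in rows(-195,-6,10): print(*r[:2],r[5])
E
```

```text
phi 166.6 r 60.7 z 242.7 | Fcw -3.4 Frad 1.5 Fz 6.4 | open 23.7 j6 -1.29 head 164.3 t 7.07
phi 165.2 r 60.7 z 242.7 | Fcw -0.4 Frad 2.1 Fz 6.3 | open 23.4 j6 -1.29 head 164.1 t 7.12
0.0019 0.006 -0.105
0.0045 0.0117 -0.209
0.0076 0.0171 -0.314
0.0113 0.0222 -0.419
0.0155 0.0269 -0.524
0.0202 0.0311 -0.628
0.0253 0.0348 -0.733
0.0307 0.0379 -0.838
0.0365 0.0405 -0.942
0.0424 0.0424 -1.047
```

View pics/w4.png

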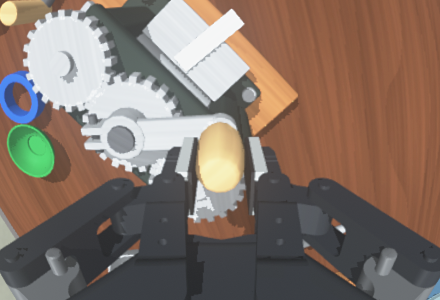

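The knob follows: the crank arm lies along the jaw axis and the drag is about 3–4 N. Continuing clockwise through the part known to be safe.

Emit:
apply_moves(moves=[[0.0019,0.006,-0.001,0,0,-0.105,0.725],[0.0045,0.0117,-0.002,0,0,-0.209,0.725],[0.0076,0.0171,-0.002,0,0,-0.314,0.725],[0.0113,0.0222,-0.002,0,0,-0.419,0.725],[0.0155,0.0269,-0.002,0,0,-0.524,0.725],[0.0202,0.0311,-0.002,0,0,-0.628,0.725],[0.0253,0.0348,-0.002,0,0,-0.733,0.725],[0.0307,0.0379,-0.002,0,0,-0.838,0.725],[0.0365,0.0405,-0.002,0,0,-0.942,0.725],[0.0424,0.0424,-0.002,0,0,-1.047,0.725]])

```text
time_s: 7.95
position: [505.5, 110.5, 242.0]
tool_rot: [0.628, 1.567, 0.879]
wrist_force: [-6.0, 2.9, 13.2]
opening: 23.6
```

```bash
python3 - <<'E'
from h import *
where()
for r in rows(105,-6,9): print(*r[:2],r[5])
E
```

```text
phi 105.6 r 61.3 z 242.0 | Fcw -5.0 Frad 4.4 Fz 13.2 | open 23.6 j6 -0.16 head 104.4 t 7.95
0.0061 0.0013 -0.105
0.0124 0.002 -0.209
0.0187 0.002 -0.314
0.0249 0.0013 -0.419
0.0311 0.0 -0.524
0.037 -0.0019 -0.628
0.0428 -0.0045 -0.733
0.0482 -0.0076 -0.838
0.0533 -0.0113 -0.942
```

Emit:
apply_moves(moves=[[0.0061,0.0013,0.002,0,0,-0.105,0.725],[0.0124,0.002,0.002,0,0,-0.209,0.725],[0.0187,0.002,0.002,0,0,-0.314,0.725],[0.0249,0.0013,0.002,0,0,-0.419,0.725],[0.0311,0,0.002,0,0,-0.524,0.725],[0.037,-0.0019,0.002,0,0,-0.628,0.725],[0.0428,-0.0045,0.002,0,0,-0.733,0.725]])

```text
time_s: 8.53
position: [548.3, 106.2, 242.8]
tool_rot: [1.709, 1.567, 1.228]
wrist_force: [-3.1, 4.0, 6.3]
opening: 23.7
```

```bash
python3 - <<'E'
from h import *
where()
for r in rows(63,-6,5): print(*r[:2],r[5])
E
```

```text
phi 64.4 r 60.7 z 242.8 | Fcw -4.5 Frad 2.3 Fz 6.3 | open 23.7 j6 0.56 head 62.4 t 8.53
0.0054 -0.0031 -0.105
0.0105 -0.0068 -0.209
0.0152 -0.011 -0.314
0.0194 -0.0157 -0.419
0.0231 -0.0208 -0.524
```

```bash
python3 - <<'E'
from h import *
for k in range(24):
    p=63-15*k; print(p," ".join("[%.4f,%.4f]"%tuple(r[:2]) for r in rows(p,-5,3)))
E
```

```text
63 [0.0046,-0.0026] [0.0089,-0.0055] [0.0129,-0.0089]
48 [0.0037,-0.0037] [0.0071,-0.0076] [0.0102,-0.0119]
33 [0.0027,-0.0045] [0.0049,-0.0092] [0.0067,-0.0141]
18 [0.0014,-0.0050] [0.0024,-0.0102] [0.0029,-0.0154]
3 [0.0000,-0.0052] [-0.0004,-0.0105] [-0.0012,-0.0156]
-12 [-0.0013,-0.0051] [-0.0031,-0.0100] [-0.0052,-0.0148]
-27 [-0.0026,-0.0046] [-0.0055,-0.0089] [-0.0089,-0.0129]
-42 [-0.0037,-0.0037] [-0.0076,-0.0071] [-0.0119,-0.0102]
-57 [-0.0045,-0.0027] [-0.0092,-0.0049] [-0.0141,-0.0067]
-72 [-0.0050,-0.0014] [-0.0102,-0.0024] [-0.0154,-0.0029]
-87 [-0.0052,-0.0000] [-0.0105,0.0004] [-0.0156,0.0012]
-102 [-0.0051,0.0013] [-0.0100,0.0031] [-0.0148,0.0052]
-117 [-0.0046,0.0026] [-0.0089,0.0055] [-0.0129,0.0089]
-132 [-0.0037,0.0037] [-0.0071,0.0076] [-0.0102,0.0119]
-147 [-0.0027,0.0045] [-0.0049,0.0092] [-0.0067,0.0141]
-162 [-0.0014,0.0050] [-0.0024,0.0102] [-0.0029,0.0154]
-177 [-0.0000,0.0052] [0.0004,0.0105] [0.0012,0.0156]
-192 [0.0013,0.0051] [0.0031,0.0100] [0.0052,0.0148]
-207 [0.0026,0.0046] [0.0055,0.0089] [0.0089,0.0129]
-222 [0.0037,0.0037] [0.0076,0.0071] [0.0119,0.0102]
-237 [0.0045,0.0027] [0.0092,0.0049] [0.0141,0.0067]
-252 [0.0050,0.0014] [0.0102,0.0024] [0.0154,0.0029]
-267 [0.0052,0.0000] [0.0105,-0.0004] [0.0156,-0.0012]
-282 [0.0051,-0.0013] [0.0100,-0.0031] [0.0148,-0.0052]
```

Emit:
apply_moves(moves=[[0.0045,-0.0026,0,0,0,-0.087,0.725],[0.0088,-0.0055,0,0,0,-0.175,0.725],[0.0129,-0.0089,0,0,0,-0.262,0.725]])

```text
time_s: 8.78
position: [561.6, 97.4, 242.9]
tool_rot: [1.786, 1.566, 1.043]
wrist_force: [-2.0, 4.2, 4.9]
opening: 23.4
```

```bash
python3 -c "
from h import *
where()"
```

```text
phi 49.2 r 60.6 z 242.9 | Fcw -4.3 Frad 1.9 Fz 4.9 | open 23.4 j6 0.80 head 47.4 t 8.78
```

Emit:
apply_moves(moves=[[0.0037,-0.0037,0,0,0,-0.087,0.725],[0.0071,-0.0076,0,0,0,-0.175,0.725],[0.0102,-0.0119,0,0,0,-0.262,0.725]])

```text
time_s: 9.03
position: [572.1, 85.4, 242.9]
tool_rot: [1.92, 1.566, 0.915]
wrist_force: [-0.7, 5.1, 4.6]
opening: 23.9
```

```bash
python3 -c "
from h import *
where()"
```

```text
phi 34.1 r 60.5 z 242.9 | Fcw -4.6 Frad 2.3 Fz 4.6 | open 23.9 j6 1.04 head 32.4 t 9.03
```

Emit:
apply_moves(moves=[[0.0027,-0.0045,0,0,0,-0.087,0.725],[0.0049,-0.0092,0,0,0,-0.175,0.725],[0.0067,-0.0141,0,0,0,-0.262,0.725]])

```text
time_s: 9.28
position: [579.2, 71.2, 242.9]
tool_rot: [2.048, 1.565, 0.781]
wrist_force: [0.7, 4.8, 3.8]
opening: 23.4
```

```bash
python3 -c "
from h import *
where()"
```

```text
phi 19.0 r 60.5 z 242.9 | Fcw -4.4 Frad 2.2 Fz 3.8 | open 23.4 j6 1.28 head 17.4 t 9.28
```

Emit:
apply_moves(moves=[[0.0014,-0.005,0,0,0,-0.087,0.725],[0.0024,-0.0102,0,0,0,-0.175,0.725],[0.0029,-0.0154,0,0,0,-0.262,0.725]])

```text
time_s: 9.53
position: [582.3, 55.6, 242.9]
tool_rot: [2.195, 1.565, 0.666]
wrist_force: [0.3, 5.0, 3.6]
opening: 23.8
```

```bash
python3 -c "
from h import *
where()"
```

```text
phi 3.9 r 60.4 z 242.9 | Fcw -5.0 Frad 0.6 Fz 3.6 | open 23.8 j6 1.51 head 2.4 t 9.53
```

Emit:
apply_moves(moves=[[0,-0.0052,0,0,0,-0.087,0.725],[-0.0004,-0.0105,0,0,0,-0.175,0.725],[-0.0012,-0.0156,0,0,0,-0.262,0.725]])

```text
time_s: 9.78
position: [581.3, 39.8, 242.9]
tool_rot: [2.349, 1.565, 0.558]
wrist_force: [0.8, 4.3, 2.7]
opening: 23.5
```

```bash
python3 -c "
from h import *
where()"
```

```text
phi -11.2 r 60.4 z 242.9 | Fcw -4.4 Frad -0.0 Fz 2.7 | open 23.5 j6 1.75 head -12.6 t 9.78
```

Emit:
apply_moves(moves=[[-0.0013,-0.0051,0,0,0,-0.087,0.725],[-0.0031,-0.01,0,0,0,-0.175,0.725],[-0.0052,-0.0148,0,0,0,-0.262,0.725]])

```text
time_s: 10.03
position: [576.2, 24.8, 242.9]
tool_rot: [2.531, 1.565, 0.478]
wrist_force: [1.8, 3.6, 3.1]
opening: 24.1
```

```bash
python3 -c "
from h import *
where()"
```

```text
phi -26.3 r 60.4 z 242.9 | Fcw -4.0 Frad 0.0 Fz 3.1 | open 24.1 j6 1.98 head -27.6 t 10.03
```

Emit:
apply_moves(moves=[[-0.0026,-0.0046,0,0,0,-0.087,0.725],[-0.0055,-0.0089,0,0,0,-0.175,0.725],[-0.0089,-0.0129,0,0,0,-0.262,0.725]])

```text
time_s: 10.28
position: [567.4, 11.7, 242.8]
tool_rot: [2.706, 1.565, 0.39]
wrist_force: [3.1, 3.7, 2.9]
opening: 23.6
```

```bash
python3 -c "
from h import *
where()"
```

```text
phi -41.2 r 60.4 z 242.8 | Fcw -4.8 Frad -0.1 Fz 2.9 | open 23.6 j6 2.22 head -42.7 t 10.28
```

Emit:
apply_moves(moves=[[-0.0037,-0.0037,0,0,0,-0.087,0.725],[-0.0076,-0.0071,0,0,0,-0.175,0.725],[-0.0119,-0.0102,0,0,0,-0.262,0.725]])

```text
time_s: 10.53
position: [555.6, 1.4, 242.8]
tool_rot: [2.895, 1.565, 0.318]
wrist_force: [3.3, 4.1, 2.2]
opening: 23.8
```

```bash
python3 -c "
from h import *
where()"
```

```text
phi -56.2 r 60.3 z 242.8 | Fcw -5.0 Frad -1.6 Fz 2.2 | open 23.8 j6 2.46 head -57.7 t 10.53
```

Emit:
apply_moves(moves=[[-0.0045,-0.0027,0,0,0,-0.087,0.725],[-0.0092,-0.0049,0,0,0,-0.175,0.725],[-0.0141,-0.0067,0,0,0,-0.262,0.725]])

```text
time_s: 10.78
position: [541.6, -5.5, 242.8]
tool_rot: [3.064, 1.565, 0.225]
wrist_force: [3.8, 2.6, 2.7]
opening: 23.7
```

```bash
python3 -c "
from h import *
where()"
```

```text
phi -71.0 r 60.3 z 242.8 | Fcw -4.5 Frad -1.2 Fz 2.7 | open 23.7 j6 2.71 head -72.7 t 10.78
```

Emit:
apply_moves(moves=[[-0.005,-0.0014,0,0,0,-0.087,0.725],[-0.0102,-0.0024,0,0,0,-0.175,0.725],[-0.0154,-0.0029,0,0,0,-0.262,0.725]])

```text
time_s: 11.03
position: [526.3, -8.7, 242.8]
tool_rot: [-3.055, 1.565, 0.126]
wrist_force: [4.1, 2.4, 1.0]
opening: 23.7
```

```bash
python3 -c "
from h import *
where()"
```

```text
phi -85.9 r 60.3 z 242.8 | Fcw -4.3 Frad -2.1 Fz 1.0 | open 23.7 j6 2.96 head -87.7 t 11.03
```

The last joint is near its range. Since the knob spins on its pin, I'll turn the hand back half a turn in place.

Emit:
apply_moves(moves=[[0,0,0,0,0,0.12,0.725],[0,0,0,0,0,0.24,0.725],[0,0,0,0,0,0.36,0.725],[0,0,0,0,0,0.48,0.725],[0,0,0,0,0,0.6,0.725],[0,0,0,0,0,0.72,0.725],[0,0,0,0,0,0.84,0.725],[0,0,0,0,0,0.96,0.725],[0,0,0,0,0,1.08,0.725],[0,0,0,0,0,1.2,0.725],[0,0,0,0,0,1.32,0.725],[0,0,0,0,0,1.44,0.725]])

```text
time_s: 12.03
position: [525.9, -9.1, 242.7]
tool_rot: [1.577, 1.566, -0.074]
wrist_force: [1.5, 0.6, 2.8]
opening: 23.6
```

Emit:
apply_moves(moves=[[0,0,0,0,0,0.12,0.725],[0,0,0,0,0,0.24,0.725],[0,0,0,0,0,0.36,0.725],[0,0,0,0,0,0.48,0.725],[0,0,0,0,0,0.6,0.725],[0,0,0,0,0,0.72,0.725],[0,0,0,0,0,0.84,0.725],[0,0,0,0,0,0.96,0.725],[0,0,0,0,0,1.08,0.725],[0,0,0,0,0,1.2,0.725],[0,0,0,0,0,1.32,0.725],[0,0,0,0,0,1.44,0.725]])

```text
time_s: 13.03
position: [526.1, -8.5, 242.8]
tool_rot: [0.43, 1.565, 0.219]
wrist_force: [2.0, 1.2, 3.3]
opening: 23.4
```

Emit:
apply_moves(moves=[[0,0,0,0,0,0.12,0.725],[0,0,0,0,0,0.24,0.725],[0,0,0,0,0,0.26,0.725]])

```text
time_s: 13.28
position: [526.0, -8.5, 242.7]
tool_rot: [0.135, 1.566, 0.18]
wrist_force: [2.1, 0.8, 3.3]
opening: 23.5
```

```bash
python3 -c "
from h import *
where()
s,f=grab('wrist'); cv2.imwrite('pics/w5.png',f['color'][100:,100:540,::-1]); where()"
```

```text
phi -86.2 r 60.2 z 242.7 | Fcw -2.1 Frad -0.6 Fz 3.3 | open 23.5 j6 -0.18 head 92.6 t 13.28
phi -86.3 r 60.3 z 242.5 | Fcw -1.8 Frad -0.8 Fz 5.3 | open 23.6 j6 -0.18 head 92.4 t 13.33
```

View pics/w5.png

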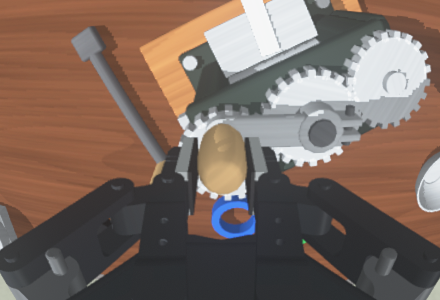

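The knob is still centred between the pads, at crop (222,158), with the arm radial towards the hub at (322,130). Carrying on closing.

Emit:
apply_moves(moves=[[-0.0052,0,0,0,0,-0.087,0.725],[-0.0105,0.0004,0,0,0,-0.175,0.725],[-0.0156,0.0012,0,0,0,-0.262,0.725]])

```text
time_s: 13.58
position: [510.8, -7.9, 242.4]
tool_rot: [0.174, 1.565, -0.053]
wrist_force: [4.1, 1.3, 4.6]
opening: 23.4
```

```bash
python3 -c "
from h import *
where()"
```

```text
phi -100.7 r 60.4 z 242.4 | Fcw -3.8 Frad -2.1 Fz 4.6 | open 23.4 j6 0.09 head 77.0 t 13.58
```

Emit:
apply_moves(moves=[[-0.0051,0.0013,0,0,0,-0.087,0.725],[-0.01,0.0031,0,0,0,-0.175,0.725],[-0.0148,0.0052,0,0,0,-0.262,0.725]])

```text
time_s: 13.83
position: [498.2, -2.6, 242.5]
tool_rot: [0.504, 1.561, 0.015]
wrist_force: [10.8, 2.9, -2.3]
opening: 23.8
```

```bash
python3 -c "
from h import *
where()"
```

```text
phi -113.7 r 59.1 z 242.5 | Fcw -8.7 Frad -7.0 Fz -2.3 | open 23.8 j6 0.36 head 62.0 t 13.83
```

The force has doubled to 8.7 N and the arm is lagging, so the rolls have possibly met. A small 5° step will confirm.

Emit:
apply_moves(moves=[[-0.0023,0.0012,0,0,0,-0.044,0.725],[-0.0046,0.0026,0,0,0,-0.087,0.725],[-0.0046,0.0026,0,0,0,-0.087,0.725]])

```text
time_s: 14.08
position: [488.4, 0.3, 240.7]
tool_rot: [-2.326, 1.57, -2.898]
wrist_force: [-0.7, 0.9, -0.8]
opening: 23.3
```

```bash
python3 -c "
from h import *
where()"
```

```text
phi -123.3 r 61.2 z 240.7 | Fcw 1.0 Frad -0.4 Fz -0.8 | open 23.3 j6 0.44 head 57.2 t 14.08
```

```bash
python3 -c "
from h import *
s,f=grab('wrist'); cv2.imwrite('pics/w6.png',f['color'][:,:,::-1]); np.savez('w6.npz',**f,p=s['position'],tool_rot=s['tool_rot'])"
```

```text
(no output)
```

View pics/w6.png

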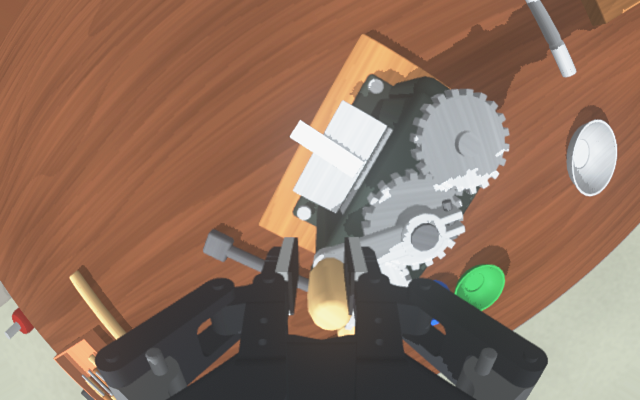

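The knob, at (330,290), has slid out of the trailing edge of the pads, so the limiter slipped as intended. That means a solid stop. I'll measure the knob angle.

```bash
python3 - <<'E'
from h import *
f=dict(np.load("w6.npz")); s=dict(position=f["p"],tool_rot=f["tool_rot"])
a=wray(s,f,425,236,224)
for uv,z in(((330,308),268),((330,290),250)):
    k=wray(s,f,*uv,z); d=(k-a)[:2]; print(a,k,np.hypot(*d),np.degrees(np.arctan2(d[1],d[0])))
T,f=grab("top"); 
P=cloud(f); v=P[...,:2]-A; d=np.hypot(v[...,0],v[...,1])
m=(d<75)&(d>20)&(P[...,2]>214)&(P[...,2]<226); q=v[m]; an=np.degrees(np.arctan2(q[:,1],q[:,0])); r=d[m]
for lo,hi in((20,30),(30,40),(40,50)): 
    k=(r>lo)&(r<hi); print(lo,k.sum(),np.median(an[k]) if k.any() else 0)
E
```

```text
[522.00614744  52.9515548  224.        ] [504.64983144  -3.80870458 268.        ] 59.35460175261543 -107.00273544283816
[522.00614744  52.9515548  224.        ] [506.62447373  -4.47965041 250.        ] 59.45535482318735 -104.99351078293063
20 0 0
30 0 0
40 0 0
```

Emit:
apply_moves(moves=[[0,0,0,0,0,0,0.62],[0,0,0,0,0,0,0.62],[0.006,-0.003,0,0,0,0.1,0.62],[0.012,-0.005,0,0,0,0.2,0.62],[0.017,-0.0065,0,0,0,0.293,0.62],[0.017,-0.0065,0,0,0,0.293,0.725],[0.017,-0.0065,0,0,0,0.293,0.725],[0.017,-0.0065,0,0,0,0.293,0.725]])

```text
time_s: 14.85
position: [506.8, -6.4, 240.3]
tool_rot: [0.17, 1.57, -0.109]
wrist_force: [3.0, -0.3, -0.9]
opening: 24.1
```

```bash
python3 -c "
from h import *
where(); s,f=grab('wrist'); cv2.imwrite('pics/w7.png',f['color'][100:,100:540,::-1]); print(rows(-106,-3,4)); where()"
```

```text
phi -104.7 r 59.8 z 240.3 | Fcw -2.9 Frad -0.4 Fz -0.9 | open 24.1 j6 0.14 head 74.0 t 14.85
[[np.float64(-0.003), np.float64(0.0009), 0, 0, 0, np.float64(-0.052), 0.69], [np.float64(-0.0059), np.float64(0.002), 0, 0, 0, np.float64(-0.105), 0.69], [np.float64(-0.0088), np.float64(0.0033), 0, 0, 0, np.float64(-0.157), 0.69], [np.float64(-0.0116), np.float64(0.0047), 0, 0, 0, np.float64(-0.209), 0.69]]
phi -104.8 r 59.8 z 240.4 | Fcw -4.0 Frad -1.1 Fz -2.1 | open 23.5 j6 0.14 head 74.1 t 14.90
```

View pics/w7.png

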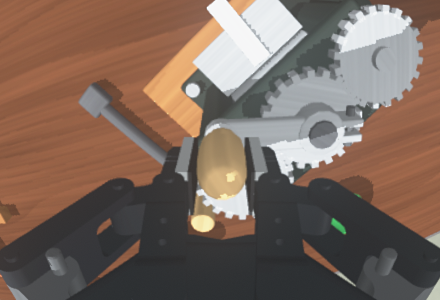

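The knob is centred again at crop (222,163). Now a gentle confirming push of 6°.

Emit:
apply_moves(moves=[[-0.002,0.0006,0,0,0,-0.035,0.725],[-0.004,0.0013,0,0,0,-0.07,0.725],[-0.006,0.002,0,0,0,-0.105,0.725],[-0.006,0.002,0,0,0,-0.105,0.725]])

```text
time_s: 15.23
position: [503.6, -4.7, 241.2]
tool_rot: [0.248, 1.563, -0.136]
wrist_force: [10.9, -1.5, -5.6]
opening: 23.7
```

```bash
python3 -c "
from h import *
where(); s,f=grab('wrist'); cv2.imwrite('pics/w8.png',f['color'][100:,100:540,::-1]);where()"
```

```text
phi -108.1 r 59.1 z 241.2 | Fcw -10.8 Frad -1.9 Fz -5.6 | open 23.7 j6 0.25 head 68.0 t 15.23
phi -108.1 r 59.2 z 241.1 | Fcw -10.2 Frad -2.8 Fz -5.3 | open 24.1 j6 0.25 head 68.1 t 15.28
```

View pics/w8.png

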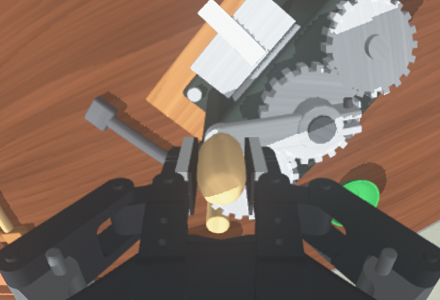

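Solid stop confirmed: a steady 10.8 N, against 4 N of drag, with the knob staying at φ ≈ −105°. I'll recentre, grip firmly, and back off counter-clockwise with a fixed heading.

```bash
python3 - <<'E'
from h import *
for p in(-105,15,135):
    print(p,[[float(r[0]),float(r[1])] for r in rows(p,10,12)])
E
```

```text
-105 [[0.0103, -0.0018], [0.0208, -0.0018], [0.0311, 0.0], [0.0409, 0.0036], [0.0499, 0.0088], [0.058, 0.0155], [0.0647, 0.0235], [0.0699, 0.0326], [0.0735, 0.0424], [0.0753, 0.0527], [0.0753, 0.0632], [0.0735, 0.0735]]
15 [[-0.0036, 0.0098], [-0.0088, 0.0189], [-0.0155, 0.0269], [-0.0235, 0.0336], [-0.0326, 0.0388], [-0.0424, 0.0424], [-0.0527, 0.0442], [-0.0632, 0.0442], [-0.0735, 0.0424], [-0.0833, 0.0388], [-0.0924, 0.0336], [-0.1004, 0.0269]]
135 [[-0.0067, -0.008], [-0.012, -0.0171], [-0.0155, -0.0269], [-0.0173, -0.0372], [-0.0173, -0.0477], [-0.0155, -0.058], [-0.012, -0.0678], [-0.0067, -0.0768], [-0.0, -0.0849], [0.008, -0.0916], [0.0171, -0.0968], [0.0269, -0.1004]]
```

Emit:
apply_moves(moves=[[0.0035,-0.0012,0,0,0,0,0.72],[0.007,-0.0023,0,0,0,0,0.72],[0.007,-0.0023,0,0,0,0,0.9],[0.007,-0.0023,0,0,0,0,0.9]], force=40)

```text
time_s: 15.62
position: [506.3, -6.2, 240.3]
tool_rot: [3.034, 1.569, 2.652]
wrist_force: [-1.6, 2.6, 3.6]
opening: 22.7
```

```bash
python3 -c "
from h import *
where()"
```

```text
phi -105.2 r 59.8 z 240.3 | Fcw 2.2 Frad -2.1 Fz 3.6 | open 22.7 j6 0.24 head 68.1 t 15.62
```

Emit:
apply_moves(moves=[[0.0103,-0.0018,0,0,0,0,0.9],[0.0208,-0.0018,0,0,0,0,0.9],[0.0311,0,0,0,0,0,0.9],[0.0409,0.0036,0,0,0,0,0.9],[0.0499,0.0088,0,0,0,0,0.9],[0.058,0.0155,0,0,0,0,0.9],[0.0647,0.0235,0,0,0,0,0.9],[0.0699,0.0326,0,0,0,0,0.9],[0.0735,0.0424,0,0,0,0,0.9],[0.0753,0.0527,0,0,0,0,0.9],[0.0753,0.0632,0,0,0,0,0.9],[0.0735,0.0735,0,0,0,0,0.9]])

```text
time_s: 16.62
position: [579.3, 65.0, 240.0]
tool_rot: [-1.702, 1.564, -2.084]
wrist_force: [-3.7, -5.0, 2.3]
opening: 23.4
```

```bash
python3 -c "
from h import *
where(); s,f=grab('wrist'); cv2.imwrite('pics/w9.png',f['color'][100:,100:540,::-1]);where()"
```

```text
phi 13.3 r 58.9 z 240.0 | Fcw 4.0 Frad -4.7 Fz 2.3 | open 23.4 j6 0.39 head 68.1 t 16.62
phi 15.8 r 58.9 z 240.0 | Fcw 0.7 Frad -4.1 Fz 1.9 | open 22.9 j6 0.39 head 68.2 t 16.67
```

View pics/w9.png

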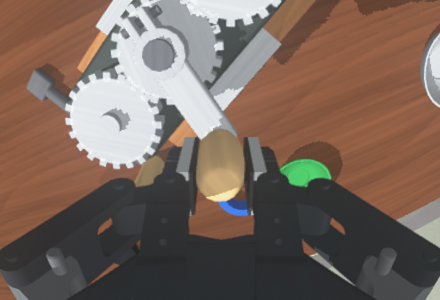

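The knob is held well and the crank has turned with the hand. Continuing the first turn, checking each call numerically (12 pictures used).

Emit:
apply_moves(moves=[[-0.0036,0.0098,0,0,0,0,0.9],[-0.0088,0.0189,0,0,0,0,0.9],[-0.0155,0.0269,0,0,0,0,0.9],[-0.0235,0.0336,0,0,0,0,0.9],[-0.0326,0.0388,0,0,0,0,0.9],[-0.0424,0.0424,0,0,0,0,0.9],[-0.0527,0.0442,0,0,0,0,0.9],[-0.0632,0.0442,0,0,0,0,0.9],[-0.0735,0.0424,0,0,0,0,0.9],[-0.0833,0.0388,0,0,0,0,0.9],[-0.0924,0.0336,0,0,0,0,0.9],[-0.1004,0.0269,0,0,0,0,0.9]])

```text
time_s: 17.67
position: [480.1, 97.2, 241.2]
tool_rot: [1.698, 1.562, 1.319]
wrist_force: [-0.3, 8.6, 3.1]
opening: 22.6
```

```bash
python3 -c "
from h import *
where()"
```

```text
phi 132.5 r 62.0 z 241.2 | Fcw 5.6 Frad 6.5 Fz 3.1 | open 22.6 j6 0.44 head 68.3 t 17.67
```

Emit:
apply_moves(moves=[[-0.0067,-0.008,0,0,0,0,0.9],[-0.012,-0.0171,0,0,0,0,0.9],[-0.0155,-0.0269,0,0,0,0,0.9],[-0.0173,-0.0372,0,0,0,0,0.9],[-0.0173,-0.0477,0,0,0,0,0.9],[-0.0155,-0.058,0,0,0,0,0.9],[-0.012,-0.0678,0,0,0,0,0.9],[-0.0067,-0.0768,0,0,0,0,0.9],[0,-0.0849,0,0,0,0,0.9],[0.008,-0.0916,0,0,0,0,0.9],[0.0171,-0.0968,0,0,0,0,0.9],[0.0269,-0.1004,0,0,0,0,0.9]])

```text
time_s: 18.67
position: [505.4, -6.0, 240.3]
tool_rot: [2.869, 1.567, 2.487]
wrist_force: [-4.2, 2.6, 3.6]
opening: 22.6
```

```bash
cat >> h.py <<'E'
def knobpx():
    s,f=grab('wrist'); h=cv2.cvtColor(f["color"],cv2.COLOR_RGB2HSV)
    m=((h[...,0]>12)&(h[...,0]<30)&(h[...,1]>50))[225:305,296:346]; print("knob px",m.sum(),np.argwhere(m).mean(0)+[225,296])
    return f
E
python3 -c "
from h import *
where(); f=knobpx()
g=cv2.imread('pics/w9.png')
h=cv2.cvtColor(g,cv2.COLOR_BGR2HSV); m=((h[...,0]>12)&(h[...,0]<30)&(h[...,1]>50))[125:205,196:246]; print('ref',m.sum(),np.argwhere(m).mean(0)+[225,296])"
```

```text
phi -106.1 r 59.9 z 240.3 | Fcw 4.8 Frad -1.3 Fz 3.6 | open 22.6 j6 0.24 head 68.1 t 18.67
knob px 3042 [263.57363577 320.27153189]
ref 2944 [265.69735054 319.96976902]
```

One turn done: back at −106°, knob still centred in the pads, drag about 5 N. Second turn, same rows.

Emit:
apply_moves(moves=[[0.0103,-0.0018,0,0,0,0,0.9],[0.0208,-0.0018,0,0,0,0,0.9],[0.0311,0,0,0,0,0,0.9],[0.0409,0.0036,0,0,0,0,0.9],[0.0499,0.0088,0,0,0,0,0.9],[0.058,0.0155,0,0,0,0,0.9],[0.0647,0.0235,0,0,0,0,0.9],[0.0699,0.0326,0,0,0,0,0.9],[0.0735,0.0424,0,0,0,0,0.9],[0.0753,0.0527,0,0,0,0,0.9],[0.0753,0.0632,0,0,0,0,0.9],[0.0735,0.0735,0,0,0,0,0.9]])

```text
time_s: 19.72
position: [579.1, 65.7, 240.0]
tool_rot: [-1.79, 1.566, -2.172]
wrist_force: [-4.0, -5.7, 2.5]
opening: 22.5
```

Emit:
apply_moves(moves=[[-0.0036,0.0098,0,0,0,0,0.9],[-0.0088,0.0189,0,0,0,0,0.9],[-0.0155,0.0269,0,0,0,0,0.9],[-0.0235,0.0336,0,0,0,0,0.9],[-0.0326,0.0388,0,0,0,0,0.9],[-0.0424,0.0424,0,0,0,0,0.9],[-0.0527,0.0442,0,0,0,0,0.9],[-0.0632,0.0442,0,0,0,0,0.9],[-0.0735,0.0424,0,0,0,0,0.9],[-0.0833,0.0388,0,0,0,0,0.9],[-0.0924,0.0336,0,0,0,0,0.9],[-0.1004,0.0269,0,0,0,0,0.9]])

```text
time_s: 20.72
position: [480.0, 97.2, 241.1]
tool_rot: [1.675, 1.562, 1.296]
wrist_force: [0.0, 8.8, 3.1]
opening: 22.6
```

Emit:
apply_moves(moves=[[-0.0067,-0.008,0,0,0,0,0.9],[-0.012,-0.0171,0,0,0,0,0.9],[-0.0155,-0.0269,0,0,0,0,0.9],[-0.0173,-0.0372,0,0,0,0,0.9],[-0.0173,-0.0477,0,0,0,0,0.9],[-0.0155,-0.058,0,0,0,0,0.9],[-0.012,-0.0678,0,0,0,0,0.9],[-0.0067,-0.0768,0,0,0,0,0.9],[0,-0.0849,0,0,0,0,0.9],[0.008,-0.0916,0,0,0,0,0.9],[0.0171,-0.0968,0,0,0,0,0.9],[0.0269,-0.1004,0,0,0,0,0.9]])

```text
time_s: 21.72
position: [505.1, -5.9, 240.3]
tool_rot: [2.947, 1.567, 2.566]
wrist_force: [-4.6, 1.8, 3.1]
opening: 22.7
```

```bash
python3 -c "
from h import *
where(); f=knobpx()"
```

```text
phi -106.4 r 59.9 z 240.3 | Fcw 4.9 Frad -0.5 Fz 3.1 | open 22.7 j6 0.24 head 68.1 t 21.72
knob px 3046 [263.54432042 320.24753775]
```

Two turns done. Third turn.

Emit:
apply_moves(moves=[[0.0103,-0.0018,0,0,0,0,0.9],[0.0208,-0.0018,0,0,0,0,0.9],[0.0311,0,0,0,0,0,0.9],[0.0409,0.0036,0,0,0,0,0.9],[0.0499,0.0088,0,0,0,0,0.9],[0.058,0.0155,0,0,0,0,0.9],[0.0647,0.0235,0,0,0,0,0.9],[0.0699,0.0326,0,0,0,0,0.9],[0.0735,0.0424,0,0,0,0,0.9],[0.0753,0.0527,0,0,0,0,0.9],[0.0753,0.0632,0,0,0,0,0.9],[0.0735,0.0735,0,0,0,0,0.9]])

```text
time_s: 22.77
position: [579.0, 66.0, 240.0]
tool_rot: [-1.82, 1.566, -2.202]
wrist_force: [-3.6, -5.4, 2.5]
opening: 22.9
```

Emit:
apply_moves(moves=[[-0.0036,0.0098,0,0,0,0,0.9],[-0.0088,0.0189,0,0,0,0,0.9],[-0.0155,0.0269,0,0,0,0,0.9],[-0.0235,0.0336,0,0,0,0,0.9],[-0.0326,0.0388,0,0,0,0,0.9],[-0.0424,0.0424,0,0,0,0,0.9],[-0.0527,0.0442,0,0,0,0,0.9],[-0.0632,0.0442,0,0,0,0,0.9],[-0.0735,0.0424,0,0,0,0,0.9],[-0.0833,0.0388,0,0,0,0,0.9],[-0.0924,0.0336,0,0,0,0,0.9],[-0.1004,0.0269,0,0,0,0,0.9]])

```text
time_s: 23.77
position: [479.9, 97.2, 241.1]
tool_rot: [1.659, 1.563, 1.28]
wrist_force: [1.5, 7.6, 2.9]
opening: 22.7
```

Emit:
apply_moves(moves=[[-0.0067,-0.008,0,0,0,0,0.9],[-0.012,-0.0171,0,0,0,0,0.9],[-0.0155,-0.0269,0,0,0,0,0.9],[-0.0173,-0.0372,0,0,0,0,0.9],[-0.0173,-0.0477,0,0,0,0,0.9],[-0.0155,-0.058,0,0,0,0,0.9],[-0.012,-0.0678,0,0,0,0,0.9],[-0.0067,-0.0768,0,0,0,0,0.9],[0,-0.0849,0,0,0,0,0.9],[0.008,-0.0916,0,0,0,0,0.9],[0.0171,-0.0968,0,0,0,0,0.9],[0.0269,-0.1004,0,0,0,0,0.9]])

```text
time_s: 24.77
position: [504.9, -5.9, 240.3]
tool_rot: [2.976, 1.567, 2.595]
wrist_force: [-4.5, 1.3, 3.5]
opening: 23.3
```

```bash
python3 -c "
from h import *
where(); f=knobpx(); where()"
```

```text
phi -106.6 r 59.8 z 240.3 | Fcw 4.7 Frad 0.0 Fz 3.5 | open 23.3 j6 0.24 head 68.1 t 24.77
knob px 3050 [263.55245902 320.2052459 ]
phi -103.9 r 59.7 z 240.3 | Fcw -1.0 Frad 0.4 Fz 3.9 | open 22.8 j6 0.24 head 68.1 t 24.82
```

At −104°/−106°, three full turns from the stop. Let go and retreat straight up.

Emit:
apply_moves(moves=[[0,0,0,0,0,0,0.5],[0,0,0,0,0,0,0.5],[0,0,0,0,0,0,0.5],[0,0,0.015,0,0,0,0.5],[0,0,0.04,0,0,0,0.5],[0,0,0.07,0,0,0,0.5],[0,0,0.1,0,0,0,0.5],[0,0,0.1,0,0,0,0.5]])

```text
time_s: 25.48
position: [508.9, -6.3, 346.1]
tool_rot: [0.291, 1.562, -0.09]
wrist_force: [0.4, -0.2, -0.6]
opening: 42.9
```

```bash
python3 - <<'E'
from h import *
where()
for n in("scene","top"):
    s,f=grab(n); P=cloud(f); v=P[...,:2]-A; d=np.hypot(v[...,0],v[...,1])
    w=(d>45)&(d<76)&(P[...,2]>245)&(P[...,2]<275)
    if w.any(): q=v[w].mean(0); print(n,w.sum(),"knob angle",np.degrees(np.arctan2(q[1],q[0])),np.hypot(*q))
    f0=dict(np.load(n+"0.npz")); D=np.abs(f["color"].astype(int)-f0["color"]).max(2)>60
    k,l,st,c=cv2.connectedComponentsWithStats(D.astype(np.uint8)); print([(x[:5].tolist()) for x in st[1:] if x[4]>25])
s,f=grab("wrist"); h=cv2.cvtColor(f["color"],cv2.COLOR_RGB2HSV); m=((h[...,0]>14)&(h[...,0]<28)&(h[...,1]>60)).astype(np.uint8); m=cv2.morphologyEx(m,cv2.MORPH_OPEN,np.ones((9,9)))
k,l,st,c=cv2.connectedComponentsWithStats(m)
for x,y in zip(st[1:],c[1:]):
    if 400<x[4]<3000:
        q=wray(s,f,*y,255)[:2]-A; print(y.round(),x[4],np.hypot(*q),np.degrees(np.arctan2(q[1],q[0])))
E
```

```text
phi -102.8 r 59.3 z 346.1 | Fcw -0.4 Frad 0.1 Fz -0.6 | open 42.9 j6 0.24 head 68.2 t 25.48
scene 60 knob angle -97.1993267458927 55.65074267970853
[[309, 0, 49, 18, 417], [373, 0, 6, 7, 27], [496, 0, 46, 16, 489], [320, 12, 29, 9, 78], [350, 16, 50, 84, 2071], [319, 18, 26, 10, 52], [506, 26, 24, 10, 124], [468, 37, 49, 76, 1373], [505, 36, 19, 12, 99], [312, 47, 30, 44, 514], [308, 89, 41, 58, 974], [337, 152, 9, 22, 114], [323, 160, 15, 18, 121], [480, 168, 10, 37, 154], [467, 210, 5, 16, 48], [430, 212, 6, 13, 47]]
[[232, 168, 107, 232, 16494], [174, 237, 8, 20, 131], [27, 241, 110, 58, 2098], [30, 304, 47, 11, 426], [27, 381, 56, 19, 572], [283, 386, 21, 14, 43], [7, 396, 24, 4, 54]]
[322. 195.] 581 56.837000775556085 -106.76306919049051
[618. 209.] 838 293.9925315743024 64.00103628571551
[ 97. 238.] 911 286.3818067456885 -101.94006414496248
[317. 267.] 547 91.77502216151946 -63.22130125153641
```

```bash
python3 -c "
from h import *
print(bot.sign_off()); where()"
```

```text
the job is handed in; nothing more can be done
None
the job is handed in; nothing more can be done
```

I closed the rolls to a solid stop, backed the crank off three full turns counter-clockwise and let go. The job was handed in at about 25.7 s. I had no reading of the gap or the clamp, so both are judged from the crank angle and the wrist forces.

**Closing:** I held the knob with a light grip, so that the pads would slip before the clamp did. The crank met a firm stop at a crank angle of about −105°. There the knob held steady against 10.8 N, compared with 4–5 N of normal drag and the 25 N slip limit. An earlier attempt with a loose, angled cage slid off the knob without turning the crank. On first meeting the stop the pads slid off the knob, as planned, so I regripped it and repeated the push.

**Backing off:** I made nine 120° arcs with a firm grip. The tool came back to −106.1°, −106.4° and −106.6° after each turn, with the knob still centred in the pads.

**Last checks:**
- **Crank angle:** after release, two views put the knob at −97° and −107°. They disagree by about 10°, but both are well within the allowed ±36° of the stop angle.
- **Clamp:** the highest tangential force I read was about 11 N, though I only read it at the end of each move.
- **Bench:** comparing before and after images showed changes at the arm, the crank and what I took to be the arm's shadow (a few near the mandrel). I didn't measure the strip or the loose objects individually; the gripper worked only above the mill.
- **Contact:** the wrist force was close to zero, so the robot was touching nothing.

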